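Hang the tongs caddy on the stand's hooks

TASK

Pick up the small green caddy by its handle and hang it by that handle on both hooks of the stand, under the stand's top shelf, so that it hangs free and level. Set it down on the hooks gently: let go only once the hooks bear it, do not let it drop and do not press it down hard; and leave the jam jar and the bell where they are.

Things in the scene. Friction and masses are not known exactly. Their poses are not given: they have to be found in the camera images.
- caddy: green open metal tub, 90 (x) x 150 (y) x 45 mm high, 0.2 to 0.45 kg, with a rigid steel loop handle in its y-z plane: legs at y = +/-75 mm, joined by a level bar along y, 8 mm thick, axis 150 mm above the underside, straight from y = -63 to +63 mm, ends sloping to the legs. Origin: centre of underside, z up. The same after a half turn about z
- caddy_grip (a point): where to take hold: centre of the round wooden grip (50 mm long, 13 mm thick) at the middle of the caddy's handle bar, on the bar's axis, 150 mm above the caddy's underside; 105 mm free height below it down to the rim. Axes as the caddy's: y along the bar, z up
- stand: stand fixed to the counter; origin on the counter top, its front looks along its own -x, z up. Wooden foot 12 mm high, x -105 to +60, y +/-145 mm. Two 18 mm steel uprights at x = 12, y = +/-125 mm carry a wooden top shelf (see stand_shelf) and, between them, a level cross rail (x -7 to +3 mm, 22 mm high) with two hooks pointing to the front (see stand_foot)
- stand_foot (a point): top of the stand's foot, 12 mm above its origin. Each hook: steel, 8 mm thick, at y = +48 or -48 mm, level from the rail to x = -56 mm, then up at 45 deg to a 10 mm ball tip at x = -72 mm, 16 mm higher. The rail is clamped at a height that differs each time and is not reported: level part's axis 185 to 225 mm above the counter. A hung bar's axis lies 8 mm above the hook's axis
- stand_shelf (a point): middle of the lower front edge of the stand's top shelf, 440 mm above the counter, 80 mm in front of the stand's origin. The shelf reaches back to x = +48 mm, y +/-145 mm, and overhangs the hooks: a gripper held upright there runs into it, so lean it back toward the stand's front by about 30 to 40 degrees. Axes as the stand's
- jam_jar: bystander, loose: jar of red jam with a yellow lid, 62 mm wide, 85 mm tall; origin at the centre of its underside
- bell: bystander, loose: white dome-shaped counter bell, 83 mm wide, 62 mm tall; origin at the centre of its underside

How it is judged:
On the way, in this order (a step that is already met when the one before it is completed fails the run):
1. the caddy is lifted clear of the counter (height (world z) of caddy above 0.025 m), for 0.2 s.
2. the caddy's bar is set on the hooks while the fingers still hold it (x of caddy_grip in the frame of stand between -0.085 and 0.005 m and y of caddy_grip in the frame of stand between -0.035 and 0.035 m and z of caddy_grip in the frame of stand between 0.17 and 0.25 m and contact force between caddy and stand above 0.4 N and contact force between the fingers and caddy above 5 N), for 0.1 s.
At the end, for the whole second after the job is handed in: The caddy hangs from the stand by its handle: grip centre in the stand's frame x -85 to +5 mm, y within 35 mm, 170 to 250 mm above the counter; caddy level within 0.2 rad, its weight borne by the stand, slower than 0.05 m/s, not touched by the fingers (x of caddy_grip in the frame of stand between -0.085 and 0.005 m and y of caddy_grip in the frame of stand between -0.035 and 0.035 m and z of caddy_grip in the frame of stand between 0.17 and 0.25 m and angle between caddy's own z axis and vertical below 0.2 rad and contact force between caddy and stand above 1 N and linear speed of caddy below 0.05 m/s and contact force between the fingers and caddy below 0.1 N).
It fails at once if the caddy is dropped (moves faster than 0.4 m/s while no finger touches it) (linear speed of caddy above 0.4 m/s and contact force between the fingers and caddy below 0.05 N).
It fails at once if the caddy is pressed against the stand with more than 35 N (contact force between caddy and stand above 35 N).
It fails at once if the jam jar is moved more than 30 mm (distance of jam_jar from where it was at the start of the episode above 0.03 m).
It fails at once if the bell is moved more than 30 mm (distance of bell from where it was at the start of the episode above 0.03 m).
It also fails if it takes over 53 s, if anything falls off the work surface, if the arm or the gripper's body presses on something with over 40 N, if the wrist force passes 120 N, or if a joint passes its speed limit or range.

ROBOT

A 6-joint arm with a two-finger parallel gripper is mounted at the origin on a cart in front of the work surface, level with it; the furniture and walls round the work are solid. World frame = base frame: x ahead of the robot, y to its left, z up, the work surface at z = 0. Lengths are in m, angles in rad, forces in N, time in s.
With the tool pointing down it reaches from about 0.35 to 0.775 m from the base axis. Payload 5.5 kg.
Tool frame: the origin (TCP) lies midway between the tips of the shut fingers; the grasp point (between the pads) lies 19 mm behind it; z points along the fingers, x is the direction in which the jaws open and shut, and the axes are right-handed (so a half turn about z gives the same grasp; the last joint's range is limited). The gripper opens to 85 mm and grips with 20 to 120 N. Pads are 22 mm wide; open, the fingers measure 114 mm over their backs; the gripper's body (76 mm by 85 mm) begins 54 mm behind the grasp point. The pads swing forward as they close: fully open they stand 13 mm farther back than shut.
Start: joints at [-1.414, 0.313, 0.046, 1.304, 0, 1.431], TCP at [0.168, -0.55, 0.198] pointing down, gripper open.
Joint ranges: [-2.76, 2.76], [-0.86, 1.69], [-1.03, 1.26], [-2.2, 2.34], [-1.47, 1.5], [-3.14, 3.14]. Speed limits (rad/s): [2.57, 2.57, 3.14, 3.14, 3.14, 3.14].

INTERFACE

Orientations are given as a unit quaternion [w, x, y, z].
In Python, from workcell import env gives the robot as it stands. The module is installed in compiled form; this text tells all that it offers.
- The arm moves only by the tool apply_moves, never from a script. Its argument "moves" is a list of rows, each a list of 3 entries, a list of its own where there are three numbers: the shift along the tool's x, y, z in cm, then the turn about the tool's z in degrees, then the opening, from 0 (shut) to 1 (fully open). In form: [[[x, y, z], yaw, gripper], ...]. A call has exactly 10 rows; each row is the pose to reach, as a shift and turn from the pose commanded when the call began, along the tool's axes at that moment; what a row does not reach only later rows make up. A row lasts 1/8 s, in which the tool goes at most 62.5 mm and 10.7 degrees, less where a joint would pass 70% of its speed; a pose out of reach is approached as far as the arm can. A call with a gripper value outside its range is refused whole. The fingers move at their own pace and stop on an object; "squeeze" is the grip in N (left out, the last holds). Time passes only in rows, so rows that repeat a pose let the fingers close, or fill a call up. It gives the time, the measured TCP pose, the force and the opening at its end, in the units of the state.
- env.get_state(): the state, without advancing time (a new reading comes with each control period).
- env.read_camera(name): name is "side" or "top"; returns a dict with "pixels" (420x560x3 uint8, red, green, blue), "fov_y" (degrees; the focal length in pixels is half the picture's height over the tangent of half this angle, whatever the lens; pixels are square), "cx", "cy" (the principal point, pixels), "world_from_camera" (4x4, takes a point from camera to world coordinates). Camera axes: x right, y down, z forward; pixel columns grow to the right and rows downward; lengths in m; the calibration is good to about 2 mm. A picture is of the moment at which its call begins. There is no depth.
- env.hand_in(): hands the job in, once; it reports no verdict.
The state is a dict: "clock": time; "joint_pos": joint angles; "qvel": joint speeds; "tau": joint torques, N m; "tcp_pos": TCP position; "orientation": TCP orientation; "wrist_force": force on the tool from outside, world axes, zero at the start; "ft_torque": the same for the moment, N m; "finger_gap": finger opening in m.
Only numpy, scipy, OpenCV 4.12 (cv2) and the standard library are available. Lean on these libraries where they do the work, as an engineer would, in place of code of your own. Each camera call takes 0.05 s, during which the arm holds its last target.

## Working session

There is one attempt and no reset: what is moved stays moved. The work goes in short steps, Python scripts to look and compute and a tool call to move; the robot and the scene stay as the last step left them, time stands still between calls to the robot, and variables do not carry over. Pictures are saved under pics/ and viewed, and the job is handed in when it is done.

Besides the shell and the picture viewer there is one more tool, called after ">>>" in YAML: its name, and indented under it one key for each argument. apply_moves: Moves the arm, as the interface text tells. Its arguments: {"type":"object","properties":{"moves":{"type":"array","items":{"type":"array"}},"squeeze":{"type":"number"}},"required":["moves"]}

```bash
mkdir -p pics
python3 - <<'E'
from workcell import env
import cv2,numpy as np,pickle
s=env.get_state();print({k:np.round(v,3) for k,v in s.items()})
d={}
for n in("side","top"):
    c=env.read_camera(n);d[n]=c;cv2.imwrite(f"pics/{n}0.png",c["pixels"][:,:,::-1])
    print(n,c["fov_y"],c["cx"],c["cy"],np.round(c["world_from_camera"],3))
pickle.dump(d,open("cam0.pkl","wb"))
E
```

```text
{'clock': np.float64(0.0), 'joint_pos': array([-1.414,  0.314,  0.045,  1.304, -0.   ,  1.431]), 'qvel': array([-0.001,  0.001,  0.001,  0.002, -0.001,  0.   ]), 'tau': array([-3.0000e-03, -4.8063e+01,  2.9853e+01,  2.0000e-02, -0.0000e+00,
        0.0000e+00]), 'tcp_pos': array([ 0.168, -0.549,  0.198]), 'orientation': array([-0.001,  0.804, -0.595, -0.001]), 'wrist_force': array([-0.303, -0.059,  0.258]), 'ft_torque': array([-0.047,  0.046, -0.003]), 'finger_gap': np.float64(0.085)}
side 45.420275918038286 282.9741710794471 207.65622810146164 [[-0.022  0.742 -0.67   1.651]
 [ 1.     0.013 -0.019  0.066]
 [-0.005 -0.671 -0.742  1.563]
 [ 0.     0.     0.     1.   ]]
top 42.55812884442515 284.0337692471638 219.28597156604437 [[-0.211 -0.933  0.292  0.069]
 [-0.977  0.203 -0.061  0.124]
 [-0.003 -0.298 -0.955  1.686]
 [ 0.     0.     0.     1.   ]]
```

```bash
ls pics
```

```text
side0.png
top0.png
```

View pics/side0.png

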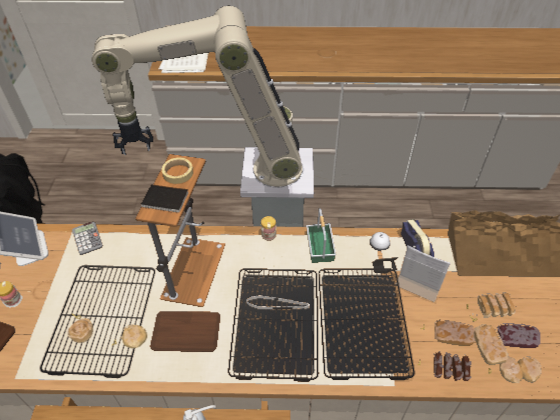

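View pics/top0.png

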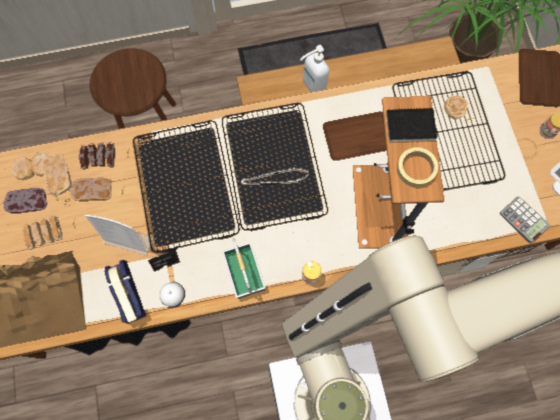

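The side view shows the caddy at about (320,243), the jar at (269,228), the bell at (380,241) and the stand around (180,230). The top view shows the caddy at (243,270), the jar at (312,270), the bell at (172,294), and the stand's foot at (375,205) with its shelf at (413,150). I'll zoom in.

Run:
```python
import cv2
a=cv2.imread("pics/side0.png");b=cv2.imread("pics/top0.png")
f=lambda im,x,y,w,h,s:cv2.resize(im[y:y+h,x:x+w],None,fx=s,fy=s,interpolation=cv2.INTER_CUBIC)
cv2.imwrite("pics/s_stand.png",f(a,130,150,110,160,3.7))
cv2.imwrite("pics/s_cad.png",f(a,255,195,150,80,5))
cv2.imwrite("pics/t_stand.png",f(b,340,90,110,170,3.5))
cv2.imwrite("pics/t_cad.png",f(b,150,230,190,85,4))
```

```text
(no output)
```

View pics/s_stand.png

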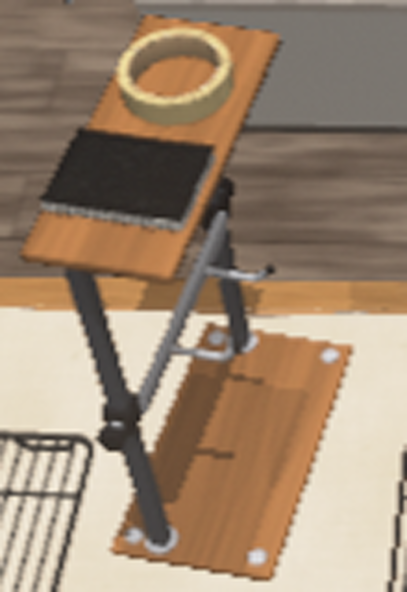

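View pics/s_cad.png

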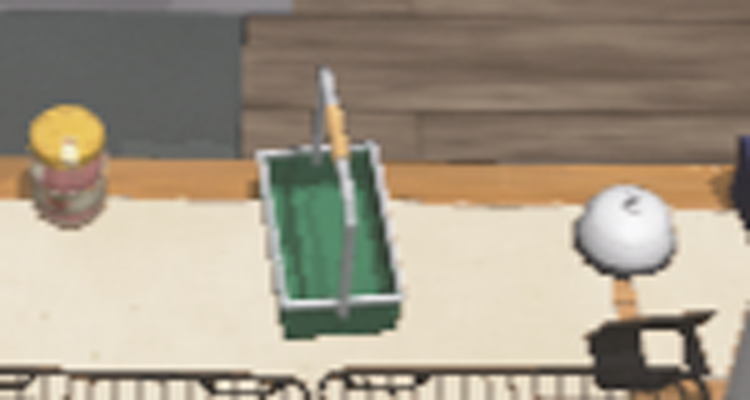

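View pics/t_stand.png

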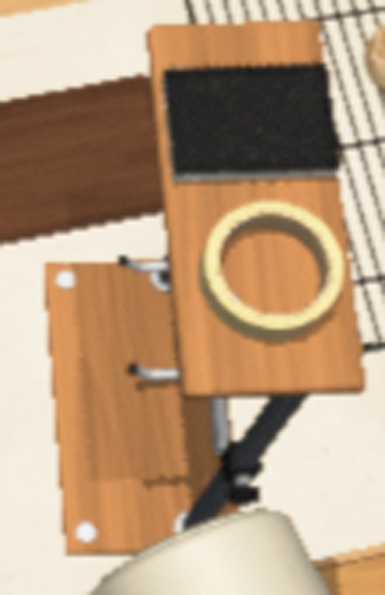

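View pics/t_cad.png

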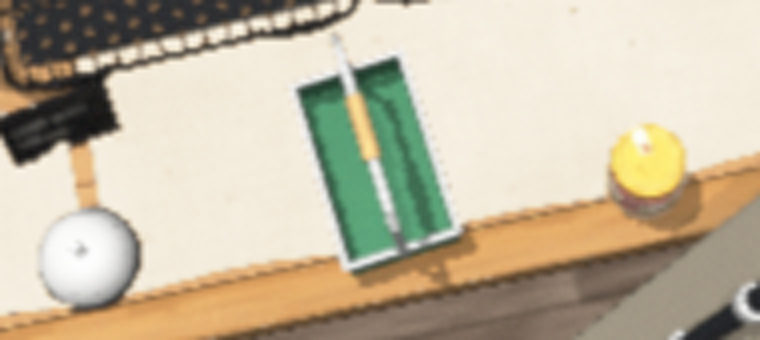

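```bash
cat > h.py <<'E'
import numpy as np,pickle,cv2
D=pickle.load(open("cam0.pkl","rb"))
def ray(cam,u,v):
    c=cam if isinstance(cam,dict) else D[cam];f=210/np.tan(np.radians(c["fov_y"])/2)
    d=np.array([(u-c["cx"])/f,(v-c["cy"])/f,1]);T=c["world_from_camera"]
    d=T[:3,:3]@d;return T[:3,3],d/np.linalg.norm(d)
def plane(cam,u,v,z):
    o,d=ray(cam,u,v);return o+d*(z-o[2])/d[2]
def tri(a,b,ca="side",cb="top"):
    o1,d1=ray(ca,*a);o2,d2=ray(cb,*b)
    A=np.c_[d1,-d2];t=np.linalg.lstsq(A,o2-o1,rcond=None)[0]
    p,q=o1+t[0]*d1,o2+t[1]*d2;return (p+q)/2,np.linalg.norm(p-q)
def proj(cam,p):
    c=cam if isinstance(cam,dict) else D[cam];f=210/np.tan(np.radians(c["fov_y"])/2)
    q=np.linalg.inv(c["world_from_camera"])@np.r_[p,1];return f*q[0]/q[2]+c["cx"],f*q[1]/q[2]+c["cy"]
E
python3 - <<'E'
from h import *
np.set_printoptions(precision=4,suppress=True)
S=lambda x,y,s,ox,oy:(x/s+ox-.4,y/s+oy-.4)
sc=lambda x,y:S(x,y,5,255,195); tc=lambda x,y:S(x,y,4,150,230)
ss=lambda x,y:S(x,y,3.7,130,150); ts=lambda x,y:S(x,y,3.5,340,90)
print("caddy rim side",[plane("side",*sc(*p),.045)[:2] for p in[(260,152),(376,145),(400,297),(285,303)]])
print("caddy rim top",[plane("top",*tc(*p),.045)[:2] for p in[(298,88),(402,57),(460,232),(350,268)]])
print("grip",tri(sc(338,132),tc(363,127)))
print("jar lid",tri(sc(68,133),tc(648,160)))
print("bell ",plane("side",*sc(626,230),.03),plane("top",*tc(90,257),.03))
for z,n,a,b in[(.012,"foot",[(212,325),(350,347),(270,578),(113,550)],[(47,263),(67,552)]),]:
    print(n,[plane("side",*ss(*p),z)[:2] for p in a],[plane("top",*ts(*p),z)[:2] for p in b])
print("shelf top",[tri(ss(*p),ts(*q)) for p,q in[((280,36),(183,394)),((172,277),(150,25)),((22,260),(320,25)),((145,14),(363,390))]])
print("tips",tri(ss(267,271),ts(132,369)),tri(ss(243,340),ts(123,260)))
print("tips",tri(ss(225,350),ts(123,260)))
E
```

```text
caddy rim side [array([0.3692, 0.1236]), array([0.3603, 0.2156]), array([0.51  , 0.2276]), array([0.5172, 0.141 ])]
caddy rim top [array([0.5067, 0.226 ]), array([0.5141, 0.1416]), array([0.3686, 0.1249]), array([0.3593, 0.2125])]
grip (array([0.4394, 0.1779, 0.1522]), np.float64(0.0008960930921888198))
jar lid (array([ 0.3852, -0.0259,  0.0835]), np.float64(0.001573665890242718))
bell  [0.4307 0.4076 0.03  ] [0.4128 0.4077 0.03  ]
foot [array([ 0.4143, -0.3496]), array([ 0.4414, -0.1988]), array([ 0.7226, -0.2472]), array([ 0.6945, -0.4036])] [array([ 0.7189, -0.2486]), array([ 0.4381, -0.1955])]
shelf top [(array([ 0.4343, -0.2203,  0.4486]), np.float64(0.0024649548725986597)), (array([ 0.7163, -0.2714,  0.4508]), np.float64(0.0015531965592847684)), (array([ 0.6937, -0.397 ,  0.4425]), np.float64(0.0020506821459996033)), (array([ 0.4102, -0.3434,  0.4508]), np.float64(0.004677557084823318))]
tips (array([ 0.5269, -0.2456,  0.2351]), np.float64(0.004239172860440455)) (array([ 0.6173, -0.2573,  0.2459]), np.float64(0.0021572118349123667))
tips (array([ 0.622 , -0.2675,  0.2351]), np.float64(0.011865254521977406))
```

The camera results agree with each other: grip at (0.439, 0.178, 0.152), stand origin about (0.561, -0.325) with its front facing +y and its bar direction at -10°, and hooks about 0.22 m high. The moves can't tilt the tool directly, so I'll test whether it leans when a pose is out of reach.

>>> apply_moves:
  moves:
    - [[4,0,-5],0,1]
    - [[8,0,-10],0,1]
    - [[12,0,-15],0,1]
    - [[16,0,-15],0,1]
    - [[20,0,-15],0,1]
    - [[24,0,-15],0,1]
    - [[28,0,-15],0,1]
    - [[30,0,-15],0,1]
    - [[30,0,-15],0,1]
    - [[30,0,-15],0,1]

```text
clock: 1.35
tcp_pos: [0.2328, -0.7618, 0.2927]
orientation: [0.021, 0.803, -0.594, 0.026]
wrist_force: [-0.1, 0.2, -0.5]
finger_gap: 0.0853
```

```bash
cat >> h.py <<'E'
from scipy.spatial.transform import Rotation as Ro
def st(pr=True):
    from workcell import env
    s=env.get_state();w,x,y,z=s["orientation"];R=Ro.from_quat([x,y,z,w]).as_matrix()
    if pr:
        print("t",round(s["clock"],2),"j",np.round(s["joint_pos"],3),"tcp",np.round(s["tcp_pos"],4),"gap",round(s["finger_gap"],4),"F",np.round(s["wrist_force"],1))
        print("toolx",np.round(R[:,0],3),"y",np.round(R[:,1],3),"z",np.round(R[:,2],3),"tilt",round(np.degrees(np.arccos(-R[2,2])),1),"grasp",np.round(s["tcp_pos"]-.019*R[:,2],4))
    return s,R
E
python3 -c "
from h import *;st()"
```

```text
t 1.35 j [-1.377  0.885  1.265  1.884  0.004  1.468] tcp [ 0.2328 -0.7618  0.2927] gap 0.0853 F [-0.1  0.2 -0.5]
toolx [ 0.292 -0.954  0.067] y [-0.956 -0.292  0.002] z [ 0.017 -0.065 -0.998] tilt 3.8 grasp [ 0.2325 -0.7605  0.3117]
```

Yes: when the pose is out of reach the tool tilts outward. Joint 3 is at its limit, and tilt = π/2 − (j2 − j3 + j4). I'll push further to see whether the tilt accumulates.

>>> apply_moves:
  moves:
    - [[3,0,-4],0,1]
    - [[6,0,-8],0,1]
    - [[9,0,-12],0,1]
    - [[12,0,-16],0,1]
    - [[15,0,-20],0,1]
    - [[15,0,-20],0,1]
    - [[15,0,-20],0,1]
    - [[15,0,-20],0,1]
    - [[15,0,-20],0,1]
    - [[15,0,-20],0,1]

```text
clock: 2.6
tcp_pos: [0.2271, -0.7432, 0.3596]
orientation: [0.04, 0.802, -0.594, 0.051]
wrist_force: [-0.0, -0.1, 0.5]
finger_gap: 0.0855
```

```bash
python3 -c "
from h import *;st()"
```

```text
t 2.6 j [-1.381  0.797  1.264  1.908  0.009  1.464] tcp [ 0.2271 -0.7432  0.3596] gap 0.0855 F [-0.  -0.1  0.5]
toolx [ 0.29  -0.948  0.129] y [-0.956 -0.292  0.005] z [ 0.033 -0.125 -0.992] tilt 7.4 grasp [ 0.2265 -0.7408  0.3784]
```

>>> apply_moves:
  moves:
    - [[-5,0,0],0,1]
    - [[-10,0,0],0,1]
    - [[-15,0,0],0,1]
    - [[-15,0,0],0,1]
    - [[-10,0,-10],0,1]
    - [[0,0,-20],0,1]
    - [[10,0,-30],0,1]
    - [[20,0,-40],0,1]
    - [[30,0,-50],0,1]
    - [[40,0,-50],0,1]

```text
clock: 3.85
tcp_pos: [0.1407, -0.4678, 0.5757]
orientation: [0.017, 0.803, -0.594, 0.036]
wrist_force: [0.2, -0.8, -0.3]
finger_gap: 0.0855
```

```bash
python3 -c "
from h import *;st()"
```

```text
t 3.85 j [-1.464  0.424  1.265  2.338  0.031  1.381] tcp [ 0.1407 -0.4678  0.5757] gap 0.0855 F [ 0.2 -0.8 -0.3]
toolx [ 0.292 -0.953  0.078] y [-0.956 -0.294 -0.016] z [ 0.038 -0.07  -0.997] tilt 4.6 grasp [ 0.14   -0.4664  0.5946]
```

>>> apply_moves:
  moves:
    - [[-6,0,-6],0,1]
    - [[-12,0,-12],0,1]
    - [[-18,0,-18],0,1]
    - [[-24,0,-24],0,1]
    - [[-30,0,-30],0,1]
    - [[-30,0,-40],0,1]
    - [[-30,0,-50],0,1]
    - [[-30,0,-50],0,1]
    - [[-30,0,-50],0,1]
    - [[-30,0,-50],0,1]

```text
clock: 5.1
tcp_pos: [0.1334, -0.4343, 0.6194]
orientation: [0.053, 0.801, -0.593, 0.066]
wrist_force: [0.0, -0.4, -0.1]
finger_gap: 0.0855
```

```bash
python3 -c "
from h import *;st()"
```

```text
t 5.1 j [-1.469  0.329  1.264  2.337  0.026  1.379] tcp [ 0.1334 -0.4343  0.6194] gap 0.0855 F [ 0.  -0.4 -0.1]
toolx [ 0.288 -0.942  0.169] y [-0.957 -0.291  0.007] z [ 0.042 -0.164 -0.986] tilt 9.7 grasp [ 0.1326 -0.4312  0.6381]
```

>>> apply_moves:
  moves:
    - [[0,0,5],0,1]
    - [[0,0,10],0,1]
    - [[0,0,15],0,1]
    - [[0,0,15],0,1]
    - [[0,0,15],0,1]
    - [[0,0,15],0,1]
    - [[0,0,15],0,1]
    - [[0,0,15],0,1]
    - [[0,0,15],0,1]
    - [[0,0,15],0,1]

```text
clock: 6.35
tcp_pos: [0.1397, -0.459, 0.4717]
orientation: [0.053, 0.801, -0.593, 0.066]
wrist_force: [0.0, 0.1, -1.0]
finger_gap: 0.0856
```

```bash
python3 -c "
from h import *;st()"
```

```text
t 6.35 j [-1.46   0.046  0.382  1.738  0.024  1.388] tcp [ 0.1397 -0.459   0.4717] gap 0.0856 F [ 0.   0.1 -1. ]
toolx [ 0.288 -0.942  0.169] y [-0.957 -0.291  0.007] z [ 0.042 -0.164 -0.986] tilt 9.8 grasp [ 0.1389 -0.4559  0.4904]
```

The tilt persists and accumulates by about 5° per call. I'll swing to azimuth about -95° and keep pushing up and in against the joint limits.

>>> apply_moves:
  moves:
    - [[0,5,-3],7,1]
    - [[0,10,-6],14,1]
    - [[0,16,-10],20,1]
    - [[-2,17,-16],20,1]
    - [[-7,17,-22],20,1]
    - [[-12,17,-28],20,1]
    - [[-18,17,-34],20,1]
    - [[-30,17,-44],20,1]
    - [[-40,17,-50],20,1]
    - [[-40,17,-50],20,1]

```text
clock: 7.6
tcp_pos: [-0.1012, -0.4284, 0.6432]
orientation: [-0.087, -0.681, 0.722, -0.083]
wrist_force: [-0.0, 0.2, -0.6]
finger_gap: 0.0854
```

```bash
python3 -c "
from h import *;st()"
```

```text
t 7.6 j [-2.065  0.278  1.264  2.337  0.103  1.146] tcp [-0.1012 -0.4284  0.6432] gap 0.0854 F [-0.   0.2 -0.6]
toolx [-0.057 -0.969  0.24 ] y [-0.998  0.058 -0.002] z [-0.012 -0.239 -0.971] tilt 13.9 grasp [-0.1009 -0.4238  0.6617]
```

>>> apply_moves:
  moves:
    - [[-4,-5,-2],0,1]
    - [[-8,-10,-5],0,1]
    - [[-12,-14,-10],0,1]
    - [[-20,-14,-18],0,1]
    - [[-30,-14,-26],0,1]
    - [[-40,-14,-34],0,1]
    - [[-40,-14,-40],0,1]
    - [[-40,-14,-40],0,1]
    - [[-40,-14,-40],0,1]
    - [[-40,-14,-40],0,1]

```text
clock: 8.85
tcp_pos: [0.1086, -0.1228, 0.663]
orientation: [-0.11, -0.679, 0.717, -0.111]
wrist_force: [0.4, -0.2, 0.0]
finger_gap: 0.0856
```

```bash
python3 -c "
from h import *;st()"
```

```text
t 8.85 j [-0.966 -0.238  0.785  2.337 -0.183  2.206] tcp [ 0.1086 -0.1228  0.663 ] gap 0.0856 F [ 0.4 -0.2  0. ]
toolx [-0.053 -0.95   0.309] y [-0.999  0.052 -0.01 ] z [-0.007 -0.309 -0.951] tilt 18.0 grasp [ 0.1087 -0.1169  0.681 ]
```

>>> apply_moves:
  moves:
    - [[6,0,-3],0,1]
    - [[12,0,-6],0,1]
    - [[18,0,-12],0,1]
    - [[22,0,-20],0,1]
    - [[22,0,-30],0,1]
    - [[20,0,-40],0,1]
    - [[20,0,-50],0,1]
    - [[16,0,-60],0,1]
    - [[10,0,-60],0,1]
    - [[10,0,-60],0,1]

```text
clock: 10.1
tcp_pos: [0.0989, -0.2131, 0.6974]
orientation: [-0.124, -0.676, 0.714, -0.13]
wrist_force: [-0.4, -0.5, 0.4]
finger_gap: 0.0853
```

```bash
python3 -c "
from h import *;st()"
```

```text
t 10.1 j [-1.385 -0.124  0.997  2.337 -0.067  1.799] tcp [ 0.0989 -0.2131  0.6974] gap 0.0853 F [-0.4 -0.5  0.4]
toolx [-0.054 -0.934  0.353] y [-0.999  0.051 -0.018] z [-0.001 -0.353 -0.935] tilt 20.7 grasp [ 0.0989 -0.2064  0.7152]
```

>>> apply_moves:
  moves:
    - [[25,0,-60],0,1]
    - [[25,0,-60],0,1]
    - [[25,0,-60],0,1]
    - [[25,0,-60],0,1]
    - [[25,0,-60],0,1]
    - [[25,0,-60],0,1]
    - [[25,0,-60],0,1]
    - [[25,0,-60],0,1]
    - [[25,0,-60],0,1]
    - [[25,0,-60],0,1]

```text
clock: 11.35
tcp_pos: [0.0898, -0.2683, 0.7158]
orientation: [-0.139, -0.673, 0.711, -0.147]
wrist_force: [-0.4, 0.9, -0.4]
finger_gap: 0.0855
```

```bash
python3 -c "
from h import *;st()"
```

```text
t 11.35 j [-1.501 -0.04   1.134  2.337 -0.027  1.689] tcp [ 0.0898 -0.2683  0.7158] gap 0.0855 F [-0.4  0.9 -0.4]
toolx [-0.054 -0.916  0.397] y [-0.999  0.05  -0.022] z [ 0.    -0.397 -0.918] tilt 23.4 grasp [ 0.0898 -0.2607  0.7332]
```

>>> apply_moves:
  moves:
    - [[6,0,1],0,1]
    - [[11,0,2],0,1]
    - [[5,0,-60],0,1]
    - [[2,0,-60],0,1]
    - [[0,0,-60],0,1]
    - [[-4,0,-60],0,1]
    - [[-6,0,-60],0,1]
    - [[-6,0,-60],0,1]
    - [[-6,0,-60],0,1]
    - [[-6,0,-60],0,1]

```text
clock: 12.6
tcp_pos: [0.1156, -0.2839, 0.7401]
orientation: [-0.163, -0.668, 0.703, -0.182]
wrist_force: [-0.2, -0.0, 0.2]
finger_gap: 0.0851
```

```bash
python3 -c "
from h import *;st()"
```

```text
t 12.6 j [-1.347  0.012  1.264  2.337 -0.091  1.823] tcp [ 0.1156 -0.2839  0.7401] gap 0.0851 F [-0.2 -0.   0.2]
toolx [-0.055 -0.88   0.472] y [-0.998  0.041 -0.039] z [ 0.014 -0.473 -0.881] tilt 28.2 grasp [ 0.1153 -0.2749  0.7569]
```

>>> apply_moves:
  moves:
    - [[2,5,-10],0,1]
    - [[1,10,-60],0,1]
    - [[0,10,-60],0,1]
    - [[-3,10,-60],0,1]
    - [[-6,10,-60],0,1]
    - [[-6,10,-60],0,1]
    - [[-6,10,-60],0,1]
    - [[-6,10,-60],0,1]
    - [[-6,10,-60],0,1]
    - [[-6,10,-60],0,1]

```text
clock: 13.85
tcp_pos: [0.0706, -0.2615, 0.773]
orientation: [-0.204, -0.659, 0.689, -0.222]
wrist_force: [-0.5, 0.0, 0.2]
finger_gap: 0.0853
```

```bash
python3 -c "
from h import *;st()"
```

```text
t 13.85 j [-1.783 -0.104  1.264  2.337  0.133  1.445] tcp [ 0.0706 -0.2615  0.773 ] gap 0.0853 F [-0.5  0.   0.2]
toolx [-0.049 -0.817  0.575] y [-0.999  0.033 -0.037] z [ 0.011 -0.576 -0.817] tilt 35.2 grasp [ 0.0704 -0.2506  0.7886]
```

Tilt is now 35.2° with the bar axis level, pointing between the caddy's yaw and the stand's. Next I'll compute the moves to a pre-grasp pose above the caddy.

```bash
cat >> h.py <<'E'
def to(pts,R=None,p0=None):
    s,R2=st(False);R=R2 if R is None else R
    g=s["tcp_pos"]-.019*R[:,2] if p0 is None else p0
    for p in pts: print(np.round(100*R.T@(np.array(p)-g),1))
E
python3 -c "
from h import *
to([(.15,-.25,.70),(.25,-.2,.62),(.36,0.,.52),(.40,.15,.45),(.44,.268,.30)])"
```

```text
[-5.5 -7.6  7.3]
[-14.7 -17.1  11.1]
[-37.3 -27.1   7.8]
[-53.8 -30.3   5. ]
[-72.2 -33.4  10.5]
```

>>> apply_moves:
  moves:
    - [[-2.7,-3.8,3.6],0,1]
    - [[-5.5,-7.6,7.3],0,1]
    - [[-9,-12,9],0,1]
    - [[-14.7,-17,11],0,1]
    - [[-20,-20,10],0,1]
    - [[-26,-22.5,9.5],0,1]
    - [[-32,-25,8.5],0,1]
    - [[-37.3,-27,8],0,1]
    - [[-42,-28,7],0,1]
    - [[-46,-29,6],0,1]

```text
clock: 15.1
tcp_pos: [0.3356, -0.0991, 0.5209]
orientation: [0.19, 0.678, -0.676, 0.216]
wrist_force: [0.4, 0.7, -0.2]
finger_gap: 0.0856
```

```bash
python3 -c "
from h import *;st()
to([(.40,.15,.45),(.439,.178+.087,.151+.123),(.439,.178,.151)])"
```

```text
t 15.1 j [ 0.013 -0.092  0.25   1.878 -0.583  3.141] tcp [ 0.3356 -0.0991  0.5209] gap 0.0856 F [ 0.4  0.7 -0.2]
toolx [-0.008 -0.835  0.55 ] y [-0.999 -0.013 -0.035] z [ 0.036 -0.55  -0.834] tilt 33.5 grasp [ 0.3349 -0.0886  0.5368]
[-24.7  -6.5  -5.7]
[-44.1 -10.    2.8]
[-43.6  -9.4  17.9]
```

Joint 6 reached its limit, so I'll make a half turn about the tool axis, which gives the same grasp, while moving.

>>> apply_moves:
  moves:
    - [[-2.5,-0.6,-0.6],-10,1]
    - [[-5,-1.3,-1.2],-20,1]
    - [[-7.5,-2,-1.8],-30,1]
    - [[-10,-2.6,-2.4],-40,1]
    - [[-12.5,-3.3,-3],-50,1]
    - [[-15,-4,-3.6],-60,1]
    - [[-17.5,-4.6,-4],-70,1]
    - [[-20,-5.2,-4.6],-80,1]
    - [[-22.5,-5.9,-5.2],-90,1]
    - [[-24.7,-6.5,-5.7],-100,1]

```text
clock: 16.35
tcp_pos: [0.4005, 0.1385, 0.4357]
orientation: [0.288, 0.954, 0.086, -0.007]
wrist_force: [0.9, -0.2, -0.4]
finger_gap: 0.0851
```

```bash
python3 -c "
from h import *;st()
to([(.439,.178+.087,.151+.123),(.439,.178,.151)])"
```

```text
t 16.35 j [ 0.533  0.278  0.428  2.012 -0.515  2.002] tcp [0.4005 0.1385 0.4357] gap 0.0851 F [ 0.9 -0.2 -0.4]
toolx [ 0.985  0.159 -0.064] y [ 0.168 -0.819  0.548] z [ 0.035 -0.551 -0.834] tilt 33.5 grasp [0.3998 0.149  0.4515]
[  6.8 -18.6   8.5]
[  6.2 -18.2  23.6]
```

>>> apply_moves:
  moves:
    - [[0.8,-2,1],-10,1]
    - [[1.6,-4.4,2],-20,1]
    - [[2.5,-7,3],-30,1]
    - [[3.4,-9.4,4],-40,1]
    - [[4.2,-12,5],-50,1]
    - [[5.1,-14,6],-60,1]
    - [[6,-16.5,7],-70,1]
    - [[6.8,-18.6,8.5],-80,1]
    - [[6.8,-18.6,8.5],-80,1]
    - [[6.8,-18.6,8.5],-80,1]

```text
clock: 17.6
tcp_pos: [0.4402, 0.2534, 0.2602]
orientation: [0.217, 0.679, 0.676, -0.19]
wrist_force: [-0.1, 1.0, 0.1]
finger_gap: 0.0855
```

```bash
cat > shot.py <<'E'
import sys
from workcell import env
import cv2,pickle
n=sys.argv[1];d={}
for c in("side","top"):
    d[c]=env.read_camera(c);cv2.imwrite(f"pics/{n}_{c}.png",d[c]["pixels"][:,:,::-1])
pickle.dump(d,open(f"cam_{n}.pkl","wb"))
if len(sys.argv)>2:
    x,y,w,h=map(int,sys.argv[2].split(","));x2,y2,w2,h2=map(int,sys.argv[3].split(","))
    f=lambda c,x,y,w,h:cv2.resize(d[c]["pixels"][y:y+h,x:x+w,::-1],(390,390*h//w),interpolation=cv2.INTER_CUBIC)
    a,b=f("side",x,y,w,h),f("top",x2,y2,w2,h2)
    import numpy as np
    H=max(len(a),len(b));o=np.zeros((H,790,3),np.uint8);o[:len(a),:390]=a;o[:len(b),400:]=b
    cv2.imwrite(f"pics/{n}.png",o[:600])
E
python3 shot.py pre 270,150,120,120 180,180,130,130
python3 -c "
from h import *;st()
to([(.439,.178,.151)])"
```

```text
t 17.7 j [ 0.664  0.487  0.301  1.741 -0.473  0.755] tcp [0.4405 0.2535 0.2608] gap 0.0851 F [ 0.8  0.4 -0. ]
toolx [ 0.015  0.835 -0.55 ] y [0.999 0.007 0.039] z [ 0.037 -0.55  -0.834] tilt 33.4 grasp [0.4398 0.2639 0.2767]
[-0.3 -0.6 15.2]
```

View pics/pre.png

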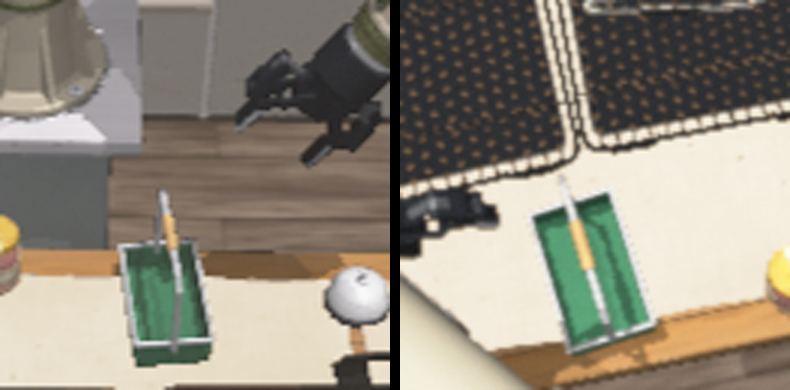

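The picture shows the leaning gripper above the caddy on its +y side, with the open fingers straddling the bar line and nothing else near. I'll go in 15 cm along the tool axis and close.

>>> apply_moves:
  moves:
    - [[-0.3,-0.6,4],0,1]
    - [[-0.3,-0.6,8],0,1]
    - [[-0.3,-0.6,12],0,1]
    - [[-0.3,-0.6,14],0,1]
    - [[-0.3,-0.6,15.2],0,1]
    - [[-0.3,-0.6,15.2],0,1]
    - [[-0.3,-0.6,15.2],0,0]
    - [[-0.3,-0.6,15.2],0,0]
    - [[-0.3,-0.6,15.2],0,0]
    - [[-0.3,-0.6,15.2],0,0]
  squeeze: 40

```text
clock: 18.95
tcp_pos: [0.4398, 0.1676, 0.1344]
orientation: [0.217, 0.678, 0.676, -0.19]
wrist_force: [-1.2, -0.7, -0.4]
finger_gap: 0.0124
```

```bash
python3 shot.py gr 270,170,120,120 180,200,130,130
python3 -c "
from h import *;st()"
```

```text
t 19.05 j [ 0.542  0.413 -0.124  1.329 -0.512  0.621] tcp [0.4397 0.1674 0.1343] gap -0.0001 F [-0.6  0.5  0.7]
toolx [ 0.013  0.835 -0.551] y [0.999 0.009 0.037] z [ 0.036 -0.551 -0.834] tilt 33.5 grasp [0.439  0.1779 0.1502]
```

View pics/gr.png

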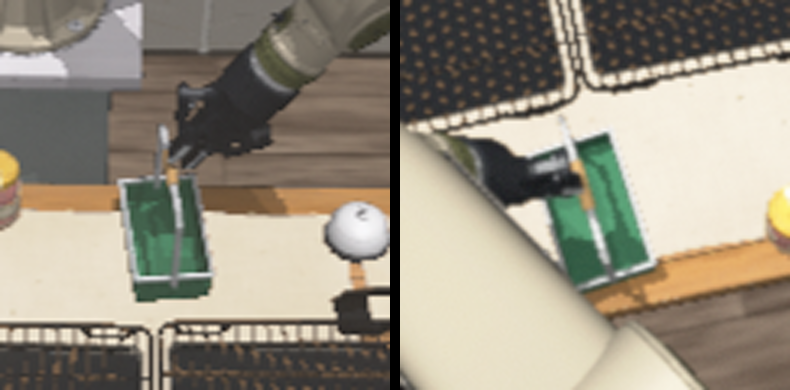

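The gap reads 0, so the fingers shut without the bar between them. I'll see where the tips are relative to the grip.

Run:
```python
from h import *
G=pickle.load(open("cam_gr.pkl","rb"))
s,R=st(False);tcp=s["tcp_pos"];g=tcp-.019*R[:,2]
out=[]
for c,(x,y,w,h) in {"side":(300,200,52,60),"top":(215,240,52,60)}.items():
    im=cv2.resize(G[c]["pixels"][y:y+h,x:x+w,::-1],None,fx=7.5,fy=7.5,interpolation=cv2.INTER_CUBIC)
    for p,col in((tcp,(0,0,255)),(g,(255,0,0))):
        u,v=proj(G[c],p);print(c,u,v);cv2.circle(im,(int((u-x+.5)*7.5),int((v-y+.5)*7.5)),3,col,-1)
    out.append(im)
cv2.imwrite("pics/gr_zoom.png",np.hstack(out))
```

```text
side 319.25772634672234 224.15871770841713
side 322.2890420685749 221.29263838058668
top 244.46008880109937 261.8418303224845
top 240.58165808279225 261.5983134037415
```

View pics/gr_zoom.png

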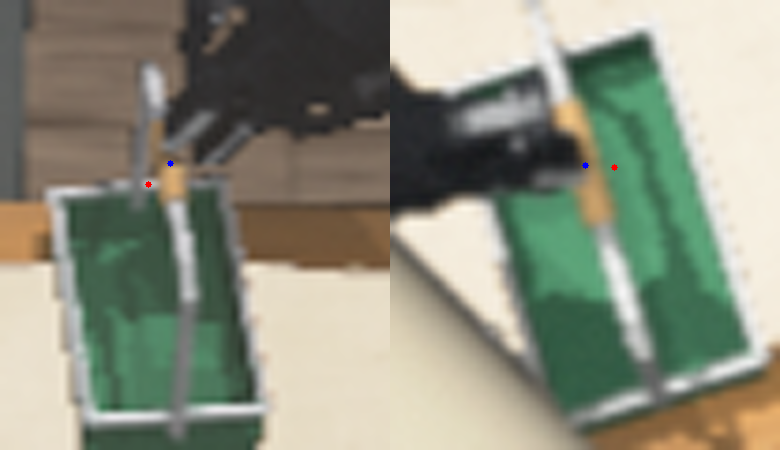

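```bash
python3 shot.py gr2
python3 - <<'E'
from h import *
G=pickle.load(open("cam_gr2.pkl","rb"))
s,R=st();tcp=s["tcp_pos"];g=tcp-.019*R[:,2]
out=[]
for c,(x,y,w,h) in {"side":(300,200,52,60),"top":(215,240,52,60)}.items():
    im=cv2.resize(G[c]["pixels"][y:y+h,x:x+w,::-1],None,fx=7.5,fy=7.5,interpolation=cv2.INTER_CUBIC)
    for p,col in((tcp,(0,0,255)),(g,(255,0,0))):
        u,v=proj(G[c],p);cv2.circle(im,(int((u-x+.5)*7.5),int((v-y+.5)*7.5)),3,col,-1)
    out.append(im)
cv2.imwrite("pics/gr2_zoom.png",np.hstack(out))
E
```

```text
t 19.15 j [ 0.542  0.413 -0.124  1.329 -0.512  0.621] tcp [0.4397 0.1673 0.1343] gap 0.0003 F [ 0.5 -0.3 -0.7]
toolx [ 0.013  0.835 -0.551] y [0.999 0.009 0.037] z [ 0.035 -0.551 -0.834] tilt 33.5 grasp [0.439  0.1778 0.1501]
```

View pics/gr2_zoom.png

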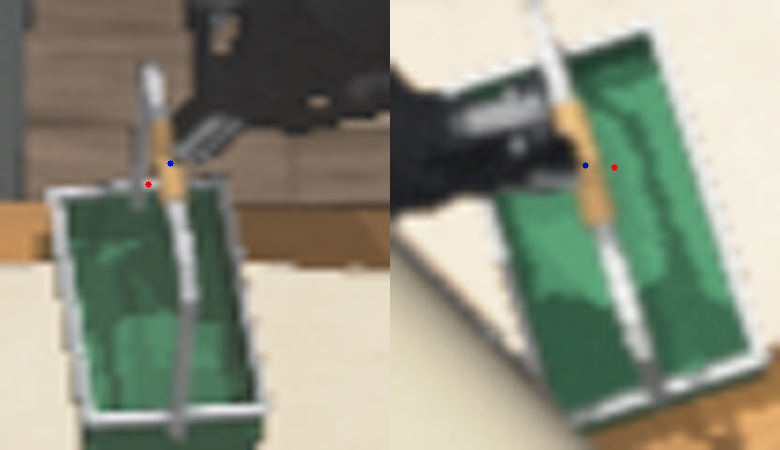

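Run:
```python
from h import *
A=pickle.load(open("cam0.pkl","rb"));P=pickle.load(open("cam_pre.pkl","rb"))
t0=np.array([.168,-.549,.198]);z0=np.array([0,0,-1.])
x0=np.array([.292,-.957,0])
t1=np.array([.4405,.2535,.2608]);z1=np.array([.037,-.55,-.834]);x1=np.array([.015,.835,-.55])
out=[]
for cam,t,z,xx,c,x,y in((A,t0,z0,x0,"side",100,110),(P,t1,z1,x1,"side",335,155),(P,t1,z1,x1,"top",180,220)):
    im=cv2.resize(cam[c]["pixels"][y:y+60,x:x+60,::-1],None,fx=4.3,fy=4.3,interpolation=cv2.INTER_CUBIC)
    for k in(0,-.013,-.04):
      for s in(-.0425,.0425):
        u,v=proj(cam[c],t+k*z+s*xx);cv2.circle(im,(int((u-x+.5)*4.3),int((v-y+.5)*4.3)),2,(0,0,255) if k==0 else (0,255,0) if k>-.02 else (255,0,0),-1)
    out.append(im)
cv2.imwrite("pics/tipcheck.png",np.hstack(out))
```

```text
(no output)
```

View pics/tipcheck.png

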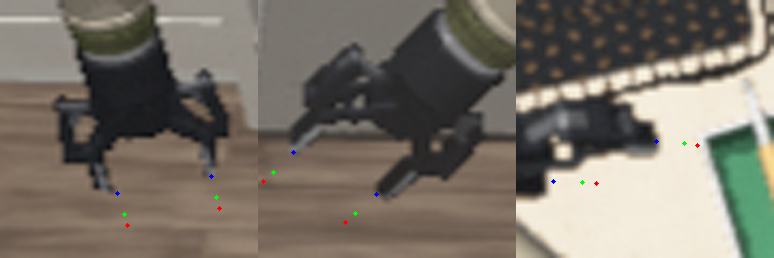

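The shut tips stop just short of the bar. In every view, including the start picture, the real fingertips lie about 27 mm behind the reported TCP. I'll open, go 27 mm further and close again.

>>> apply_moves:
  moves:
    - [[0,0,0],0,1]
    - [[0,0,0],0,1]
    - [[0,0,0],0,1]
    - [[0,0,0],0,1]
    - [[0,0,0],0,1]
    - [[0,0,1.4],0,1]
    - [[0,0,2.7],0,1]
    - [[0,0,2.7],0,1]
    - [[0,0,2.7],0,0]
    - [[0,0,2.7],0,0]
  squeeze: 40

```text
clock: 20.4
tcp_pos: [0.4409, 0.1526, 0.112]
orientation: [0.217, 0.678, 0.676, -0.19]
wrist_force: [-0.4, 0.4, -0.7]
finger_gap: 0.0517
```

>>> apply_moves:
  moves:
    - [[0,0,0],0,0]
    - [[0,0,0],0,0]
    - [[0,0,0],0,0]
    - [[0,0,0],0,0]
    - [[0,0,0],0,0]
    - [[0,0,0],0,0]
    - [[0.3,0,-0.4],0,0]
    - [[0.6,0,-0.8],0,0]
    - [[0.8,0,-1.2],0,0]
    - [[0.8,0,-1.2],0,0]

```text
clock: 21.65
tcp_pos: [0.4404, 0.1664, 0.1173]
orientation: [0.217, 0.678, 0.677, -0.19]
wrist_force: [-0.5, 0.5, -4.3]
finger_gap: 0.0114
```

```bash
python3 shot.py gr3 270,170,120,120 180,200,130,130
python3 -c "
from h import *;st()"
```

```text
t 21.75 j [ 0.539  0.425 -0.15   1.289 -0.513  0.618] tcp [0.4403 0.1659 0.1172] gap 0.0114 F [-0.3  0.3 -4.1]
toolx [ 0.012  0.835 -0.551] y [0.999 0.009 0.037] z [ 0.036 -0.551 -0.834] tilt 33.5 grasp [0.4396 0.1764 0.1331]
```

View pics/gr3.png

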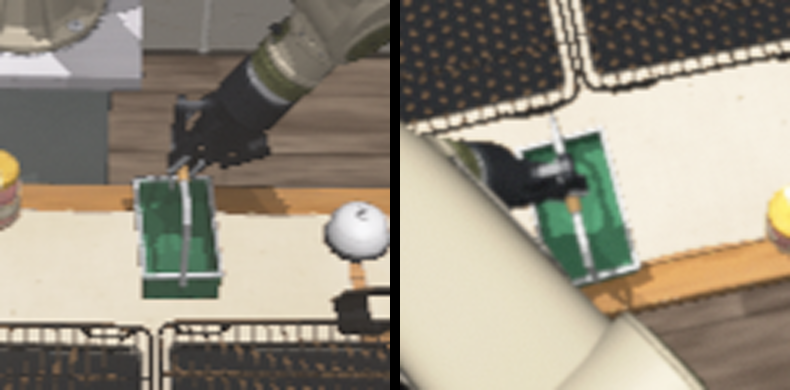

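Gap is 11 mm and about 4 N shows on the wrist, so the bar is held and the caddy has turned into line with the jaws. Now I'll lift and measure the hooks more finely, since the stand is in clear view.

>>> apply_moves:
  moves:
    - [[-0.6,0,-0.8],0,0]
    - [[-1.4,0.1,-2],0,0]
    - [[-2.4,0.2,-3.6],0,0]
    - [[-3.5,0.3,-5.3],0,0]
    - [[-4.7,0.4,-7.1],0,0]
    - [[-5.9,0.4,-8.9],0,0]
    - [[-7.1,0.5,-10.7],0,0]
    - [[-8,0.6,-12.1],0,0]
    - [[-8.6,0.6,-13],0,0]
    - [[-8.6,0.6,-13],0,0]
  squeeze: 50

```text
clock: 23.0
tcp_pos: [0.4409, 0.1658, 0.2745]
orientation: [0.217, 0.678, 0.676, -0.189]
wrist_force: [0.3, 0.1, -4.0]
finger_gap: 0.0113
```

```bash
python3 shot.py lift 265,140,130,130 180,180,140,140
python3 - <<'E'
from h import *
s,R=st()
out=[]
G=pickle.load(open("cam_lift.pkl","rb"))
for c,(x,y,w,h) in {"side":(170,205,45,50),"top":(362,155,45,50)}.items():
    out.append(cv2.resize(G[c]["pixels"][y:y+h,x:x+w,::-1],None,fx=8,fy=8,interpolation=cv2.INTER_CUBIC))
cv2.imwrite("pics/hooks.png",np.hstack(out))
E
```

```text
t 23.1 j [ 0.538  0.346  0.125  1.643 -0.513  0.617] tcp [0.4405 0.1656 0.2731] gap 0.011 F [ 0.7 -0.1 -3.6]
toolx [ 0.013  0.835 -0.551] y [0.999 0.009 0.036] z [ 0.035 -0.551 -0.834] tilt 33.5 grasp [0.4398 0.176  0.2889]
```

View pics/lift.png

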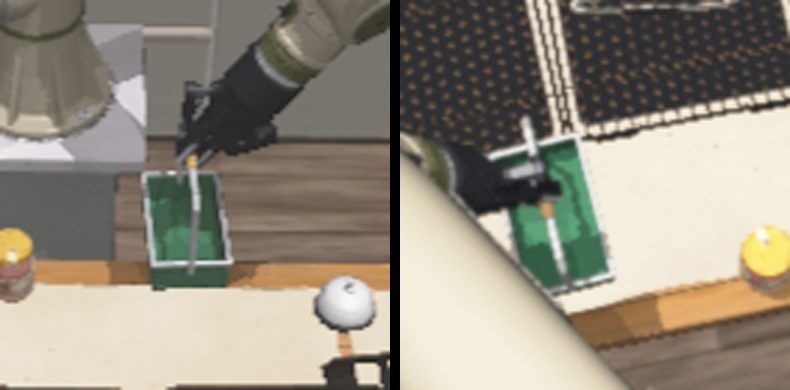

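View pics/hooks.png

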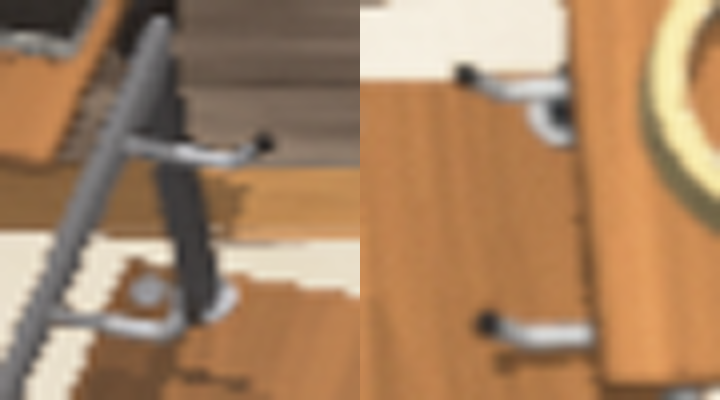

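The caddy is lifted and hanging level. The hook ball tips are at side (202.5, 222.6) and about (193.6, 241.7), and top (377.5, 194.9) and (374.8, 163.6).

Run:
```python
from h import *
np.set_printoptions(precision=4,suppress=True)
print(tri((202.5,222.6),(377.5,194.9)),tri((193.6,241.7),(374.8,163.6)))
e=np.array([.984,-.179,0]);f=np.array([.179,.984,0]);O=np.array([.561,-.325,0])
for z in(.23,.235,.24): 
  for y in(-.048,.048):
    p=O+.072*f+y*e+[0,0,z];print(z,y,p,"side",np.round(proj("side",p),1),"top",np.round(proj("top",p),1))
s,R=st(False)
g=s["tcp_pos"]-.046*R[:,2]
print("grip",g)
for x,z in((.22,.30),(.15,.275),(.04,.265),(.04,.232)):
    p=O+x*f+[0,0,z]; print(x,z,p,np.round(100*R.T@(p-g),1))
```

```text
(array([ 0.5267, -0.2444,  0.2366]), np.float64(0.0013092402025551687)) (array([ 0.6185, -0.2604,  0.2455]), np.float64(0.0027595926545593364))
0.23 -0.048 [ 0.5267 -0.2456  0.23  ] side [202.6 223.8] top [377.8 195.5]
0.23 0.048 [ 0.6211 -0.2627  0.23  ] side [193.8 245.2] top [375.  164.6]
0.235 -0.048 [ 0.5267 -0.2456  0.235 ] side [202.4 222.9] top [378.  194.9]
0.235 0.048 [ 0.6211 -0.2627  0.235 ] side [193.6 244.3] top [375.2 163.9]
0.24 -0.048 [ 0.5267 -0.2456  0.24  ] side [202.2 222. ] top [378.3 194.3]
0.24 0.048 [ 0.6211 -0.2627  0.24  ] side [193.4 243.4] top [375.5 163.2]
grip [0.4389 0.1909 0.3115]
0.22 0.3 [ 0.6004 -0.1085  0.3   ] [-24.2  15.8  18. ]
0.15 0.275 [ 0.5879 -0.1774  0.275 ] [-28.5  14.4  23.8]
0.04 0.265 [ 0.5682 -0.2856  0.265 ] [-37.1  12.3  30.6]
0.04 0.232 [ 0.5682 -0.2856  0.232 ] [-35.2  12.2  33.3]
```

Bar axis at rest should be about 0.229 m. I'll carry the caddy to a point in front of the stand.

>>> apply_moves:
  moves:
    - [[-1.2,0.8,0.9],0,0]
    - [[-3.6,2.4,2.7],0,0]
    - [[-6.5,4.3,4.8],0,0]
    - [[-9.7,6.3,7.2],0,0]
    - [[-13,8.5,9.7],0,0]
    - [[-16.2,10.6,12],0,0]
    - [[-19.2,12.5,14.3],0,0]
    - [[-21.8,14.2,16.2],0,0]
    - [[-23.6,15.4,17.5],0,0]
    - [[-24.2,15.8,18],0,0]

```text
clock: 24.35
tcp_pos: [0.6011, -0.1366, 0.2613]
orientation: [0.216, 0.679, 0.676, -0.191]
wrist_force: [-0.3, 0.5, -5.0]
finger_gap: 0.0114
```

```bash
python3 shot.py car 130,140,150,150 320,100,150,150
cat >> h.py <<'E'
e=np.array([.984,-.179,0]);f=np.array([.179,.984,0]);O=np.array([.561,-.325,0])
def grip(pts=()):
    s,R=st();g=s["tcp_pos"]-.046*R[:,2];d=g-O
    print("grip stand x %.4f y %.4f z %.4f"%(-d@f,d@e,d[2]))
    for x,y,z in pts:
        p=O-x*f+y*e+[0,0,z];print((x,y,z),np.round(100*R.T@(p-g),1))
E
python3 -c "
from h import *
grip([(-.15,0,.28),(-.10,0,.272),(-.04,0,.27),(-.04,0,.232)])"
```

```text
t 24.45 j [-0.054  0.325  0.08   1.251 -0.58  -0.073] tcp [ 0.601  -0.1352  0.2614] gap 0.0113 F [-0.   0.1 -4.4]
toolx [ 0.013  0.835 -0.551] y [0.999 0.007 0.035] z [ 0.033 -0.551 -0.834] tilt 33.5 grasp [ 0.6004 -0.1248  0.2772]
grip stand x -0.2185 y -0.0006 z 0.2998
(-0.15, 0, 0.28) [-4.6 -1.3  5.3]
(-0.1, 0, 0.272) [-8.2 -2.2  8.7]
(-0.04, 0, 0.27) [-13.1  -3.4  12.1]
(-0.04, 0, 0.232) [-11.   -3.5  15.2]
```

View pics/car.png

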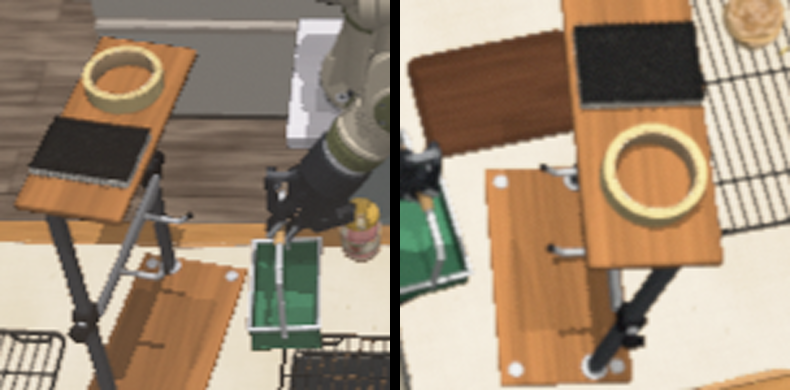

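The caddy is in front of the stand and level, with the hooks between bar and rim height and nothing in contact. Moving in.

>>> apply_moves:
  moves:
    - [[-0.8,-0.2,0.8],0,0]
    - [[-2,-0.5,2.2],0,0]
    - [[-3.4,-0.9,3.8],0,0]
    - [[-4.6,-1.3,5.3],0,0]
    - [[-6,-1.6,6.6],0,0]
    - [[-7.2,-1.9,7.7],0,0]
    - [[-8.2,-2.2,8.7],0,0]
    - [[-9.3,-2.5,9.4],0,0]
    - [[-9.8,-2.6,9.8],0,0]
    - [[-9.8,-2.6,9.8],0,0]

```text
clock: 25.7
tcp_pos: [0.578, -0.2705, 0.2337]
orientation: [0.217, 0.678, 0.676, -0.19]
wrist_force: [0.7, -0.1, -4.3]
finger_gap: 0.0112
```

```bash
python3 shot.py in 140,150,120,150 340,110,110,140
python3 -c "
from h import *
grip([(-.04,0,.27),(-.04,0,.235),(-.04,0,.229)])"
```

```text
t 25.8 j [-0.292  0.256 -0.089  0.998 -0.543 -0.353] tcp [ 0.5782 -0.2698  0.2336] gap 0.0112 F [ 0.5  0.5 -4.2]
toolx [ 0.012  0.835 -0.55 ] y [0.999 0.009 0.037] z [ 0.036 -0.55  -0.834] tilt 33.5 grasp [ 0.5775 -0.2594  0.2495]
grip stand x -0.0820 y 0.0009 z 0.2720
(-0.04, 0, 0.27) [-3.3 -0.9  2.4]
(-0.04, 0, 0.235) [-1.4 -1.   5.3]
(-0.04, 0, 0.229) [-1.1 -1.   5.8]
```

View pics/in.png

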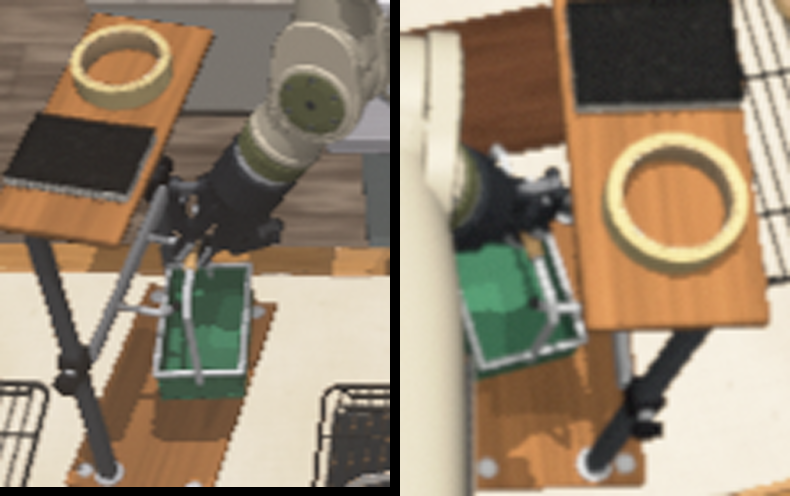

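Clear so far: the bar is above the tips and the arm is well forward of the shelf. Moving the last 4 cm in, still above the hooks.

>>> apply_moves:
  moves:
    - [[-0.3,-0.1,0.2],0,0]
    - [[-0.9,-0.2,0.6],0,0]
    - [[-1.5,-0.4,1.1],0,0]
    - [[-2.1,-0.6,1.5],0,0]
    - [[-2.7,-0.7,1.9],0,0]
    - [[-3.1,-0.8,2.2],0,0]
    - [[-3.3,-0.9,2.4],0,0]
    - [[-3.3,-0.9,2.4],0,0]
    - [[-3.3,-0.9,2.4],0,0]
    - [[-3.3,-0.9,2.4],0,0]

```text
clock: 27.05
tcp_pos: [0.5696, -0.3107, 0.2314]
orientation: [0.217, 0.678, 0.677, -0.19]
wrist_force: [0.7, 0.2, -3.8]
finger_gap: 0.0111
```

```bash
python3 shot.py in2 140,150,120,150 340,110,110,140
python3 -c "
from h import *
grip([(-.04,0,.238),(-.04,0,.229)])"
```

```text
t 27.15 j [-0.365  0.246 -0.112  0.944 -0.526 -0.436] tcp [ 0.5696 -0.3108  0.2314] gap 0.0112 F [-1.  -0.6 -4.1]
toolx [ 0.012  0.835 -0.551] y [0.999 0.009 0.037] z [ 0.036 -0.551 -0.834] tilt 33.5 grasp [ 0.5689 -0.3003  0.2473]
grip stand x -0.0402 y -0.0002 z 0.2698
(-0.04, 0, 0.238) [ 1.7 -0.1  2.7]
(-0.04, 0, 0.229) [ 2.2 -0.1  3.4]
```

View pics/in2.png

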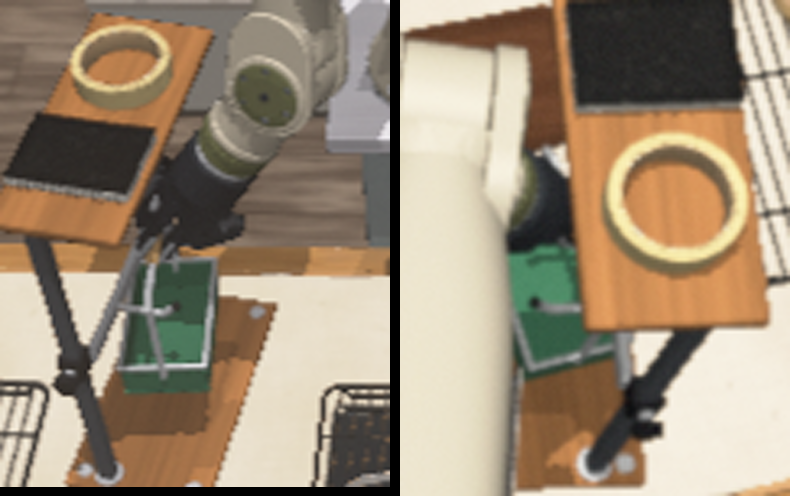

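Bar is over both hooks at stand x = -40 mm, still free (-4 N on the wrist). I'll lower it to just above the expected rest height of 0.229 m.

>>> apply_moves:
  moves:
    - [[0.3,0,0.4],0,0]
    - [[0.7,0,1],0,0]
    - [[1.1,-0.1,1.7],0,0]
    - [[1.4,-0.1,2.2],0,0]
    - [[1.6,-0.1,2.5],0,0]
    - [[1.7,-0.1,2.65],0,0]
    - [[1.75,-0.1,2.75],0,0]
    - [[1.8,-0.1,2.8],0,0]
    - [[1.8,-0.1,2.85],0,0]
    - [[1.8,-0.1,2.85],0,0]

```text
clock: 28.4
tcp_pos: [0.5698, -0.3117, 0.1978]
orientation: [0.217, 0.678, 0.676, -0.19]
wrist_force: [-0.5, -0.1, -2.9]
finger_gap: 0.0111
```

```bash
python3 -c "
from h import *
grip()"
```

```text
t 28.4 j [-0.366  0.263 -0.174  0.864 -0.525 -0.437] tcp [ 0.5698 -0.3117  0.1978] gap 0.0111 F [-0.5 -0.1 -2.9]
toolx [ 0.013  0.835 -0.551] y [0.999 0.009 0.037] z [ 0.036 -0.551 -0.834] tilt 33.5 grasp [ 0.5691 -0.3012  0.2137]
grip stand x -0.0393 y 0.0001 z 0.2362
```

>>> apply_moves:
  moves:
    - [[0.03,0,0.05],0,0]
    - [[0.06,0,0.1],0,0]
    - [[0.09,0,0.14],0,0]
    - [[0.12,0,0.18],0,0]
    - [[0.14,0,0.21],0,0]
    - [[0.14,0,0.21],0,0]
    - [[0.14,0,0.21],0,0]
    - [[0.14,0,0.21],0,0]
    - [[0.14,0,0.21],0,0]
    - [[0.14,0,0.21],0,0]

```text
clock: 29.65
tcp_pos: [0.5699, -0.3116, 0.1952]
orientation: [0.217, 0.678, 0.676, -0.19]
wrist_force: [0.0, -0.4, -3.7]
finger_gap: 0.0107
```

```bash
python3 -c "
from h import *
grip()"; python3 shot.py low 140,150,120,150 340,110,110,140;python3 -c "
from h import *
grip()"
```

```text
t 29.65 j [-0.366  0.265 -0.178  0.859 -0.525 -0.437] tcp [ 0.5699 -0.3116  0.1952] gap 0.0107 F [ 0.  -0.4 -3.7]
toolx [ 0.013  0.835 -0.551] y [0.999 0.009 0.037] z [ 0.036 -0.551 -0.834] tilt 33.5 grasp [ 0.5692 -0.3011  0.211 ]
grip stand x -0.0394 y 0.0002 z 0.2336
t 29.75 j [-0.366  0.265 -0.178  0.859 -0.525 -0.437] tcp [ 0.5698 -0.3116  0.1952] gap 0.0112 F [ 0.  -1.1 -3.7]
toolx [ 0.013  0.835 -0.551] y [0.999 0.009 0.037] z [ 0.036 -0.551 -0.834] tilt 33.5 grasp [ 0.5691 -0.3011  0.211 ]
grip stand x -0.0394 y 0.0001 z 0.2335
```

View pics/low.png

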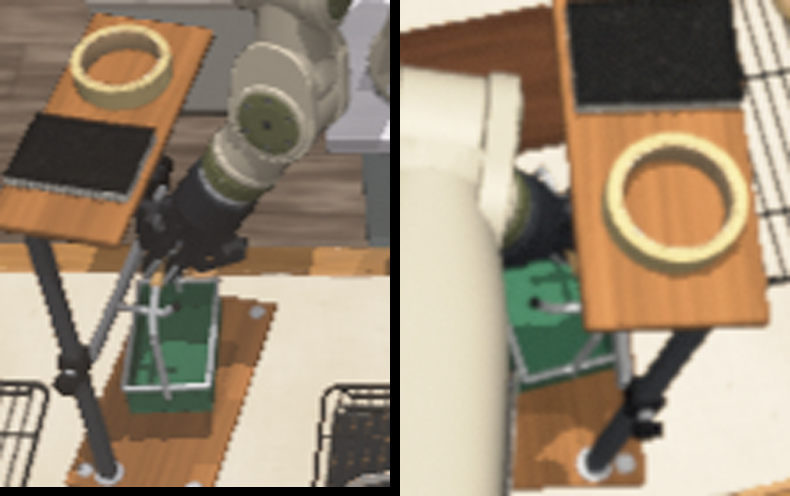

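>>> apply_moves:
  moves:
    - [[0.03,0,0.04],0,0]
    - [[0.06,0,0.08],0,0]
    - [[0.08,0,0.12],0,0]
    - [[0.11,0,0.16],0,0]
    - [[0.13,0,0.2],0,0]
    - [[0.15,0,0.23],0,0]
    - [[0.16,0,0.25],0,0]
    - [[0.16,0,0.25],0,0]
    - [[0.16,0,0.25],0,0]
    - [[0.16,0,0.25],0,0]

```text
clock: 31.0
tcp_pos: [0.57, -0.3118, 0.1924]
orientation: [0.217, 0.678, 0.676, -0.19]
wrist_force: [-0.3, -0.3, -1.5]
finger_gap: 0.0112
```

```bash
python3 -c "
from h import *
grip()"
```

```text
t 31.0 j [-0.366  0.267 -0.183  0.852 -0.526 -0.437] tcp [ 0.57   -0.3118  0.1924] gap 0.0112 F [-0.3 -0.3 -1.5]
toolx [ 0.013  0.835 -0.551] y [0.999 0.009 0.037] z [ 0.036 -0.551 -0.834] tilt 33.5 grasp [ 0.5693 -0.3013  0.2083]
grip stand x -0.0393 y 0.0004 z 0.2308
```

The wrist load fell to -1.5 N at 0.231 m, so contact is starting, probably on one hook. Lowering another 1.5 mm in small steps.

>>> apply_moves:
  moves:
    - [[0.01,0,0.02],0,0]
    - [[0.02,0,0.04],0,0]
    - [[0.03,0,0.06],0,0]
    - [[0.05,0,0.08],0,0]
    - [[0.06,0,0.1],0,0]
    - [[0.07,0,0.12],0,0]
    - [[0.08,0,0.13],0,0]
    - [[0.08,0,0.13],0,0]
    - [[0.08,0,0.13],0,0]
    - [[0.08,0,0.13],0,0]

```text
clock: 32.25
tcp_pos: [0.5702, -0.3119, 0.1912]
orientation: [0.217, 0.678, 0.676, -0.19]
wrist_force: [-2.8, 0.1, 5.3]
finger_gap: 0.011
```

```bash
python3 shot.py low2 165,210,45,50 362,155,45,50; python3 -c "
from h import *
s,R=st();print(s['ft_torque'])
grip()"
```

```text
t 32.35 j [-0.366  0.268 -0.185  0.848 -0.526 -0.437] tcp [ 0.5702 -0.3119  0.1912] gap 0.0108 F [-1.9 -0.5  5.5]
toolx [ 0.013  0.834 -0.551] y [0.999 0.009 0.037] z [ 0.036 -0.551 -0.834] tilt 33.5 grasp [ 0.5695 -0.3014  0.207 ]
[-0.16588621  0.54350288 -0.15201772]
t 32.35 j [-0.366  0.268 -0.185  0.848 -0.526 -0.437] tcp [ 0.5702 -0.3119  0.1912] gap 0.0108 F [-1.9 -0.5  5.5]
toolx [ 0.013  0.834 -0.551] y [0.999 0.009 0.037] z [ 0.036 -0.551 -0.834] tilt 33.5 grasp [ 0.5695 -0.3014  0.207 ]
grip stand x -0.0392 y 0.0005 z 0.2295
```

View pics/low2.png

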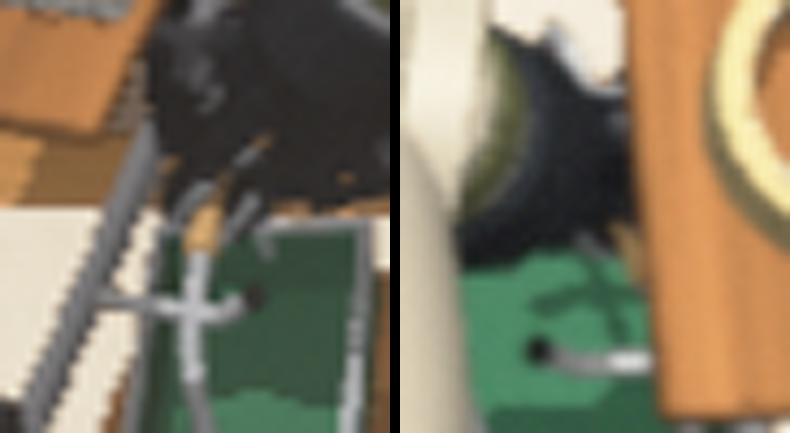

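The stand now pushes back with about 9 N (wrist +5 N), so the hooks bear the caddy while the fingers still hold it; the picture shows the bar lying across the hook behind its raised tip. I'll open only partway, because the finger on the stand side is close to the rail.

>>> apply_moves:
  moves:
    - [[0,0,0],0,0.16]
    - [[0,0,0],0,0.2]
    - [[0,0,0],0,0.24]
    - [[0,0,0],0,0.3]
    - [[0,0,0],0,0.36]
    - [[0,0,0],0,0.42]
    - [[0,0,0],0,0.42]
    - [[0,0,0],0,0.42]
    - [[0,0,0],0,0.42]
    - [[0,0,0],0,0.42]

```text
clock: 33.6
tcp_pos: [0.57, -0.3117, 0.1907]
orientation: [0.217, 0.678, 0.676, -0.19]
wrist_force: [-0.6, -0.2, 0.3]
finger_gap: 0.036
```

```bash
python3 shot.py rel 140,170,90,110 340,110,110,140; python3 -c "
from h import *
grip()"
```

```text
t 33.7 j [-0.366  0.268 -0.185  0.848 -0.525 -0.437] tcp [ 0.57   -0.3117  0.1907] gap 0.0357 F [ 0.1 -0.4 -0.6]
toolx [ 0.013  0.835 -0.551] y [0.999 0.009 0.037] z [ 0.036 -0.551 -0.834] tilt 33.5 grasp [ 0.5693 -0.3012  0.2065]
grip stand x -0.0393 y 0.0003 z 0.2291
```

View pics/rel.png

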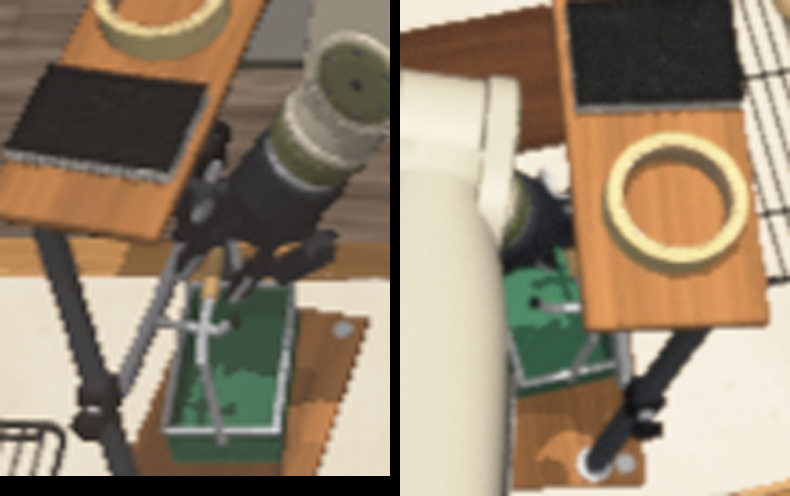

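Released: gap 36 mm, wrist force about 0, and the caddy hangs level on the hooks. Backing out along the tool axis.

>>> apply_moves:
  moves:
    - [[0,0,-0.5],0,0.42]
    - [[0,0,-1.2],0,0.42]
    - [[0,0,-2],0,0.42]
    - [[0,0,-3],0,0.42]
    - [[0,0,-4.2],0,0.42]
    - [[0,0,-5.6],0,0.42]
    - [[0,0,-7.2],0,0.42]
    - [[0,0,-9],0,0.42]
    - [[0,0,-10.5],0,0.42]
    - [[0,0,-11],0,0.42]

```text
clock: 34.95
tcp_pos: [0.5667, -0.2506, 0.2841]
orientation: [0.218, 0.678, 0.676, -0.189]
wrist_force: [-0.2, 0.8, 0.5]
finger_gap: 0.0359
```

```bash
python3 shot.py out 140,150,150,150 320,110,110,140; python3 -c "
from h import *
grip()"
```

```text
t 35.05 j [-0.265  0.217 -0.018  1.124 -0.549 -0.323] tcp [ 0.5665 -0.2508  0.2832] gap 0.0357 F [-0.3  1.1 -1. ]
toolx [ 0.013  0.835 -0.551] y [0.999 0.01  0.038] z [ 0.037 -0.551 -0.834] tilt 33.5 grasp [ 0.5658 -0.2403  0.299 ]
grip stand x -0.0986 y -0.0141 z 0.3216
```

View pics/out.png

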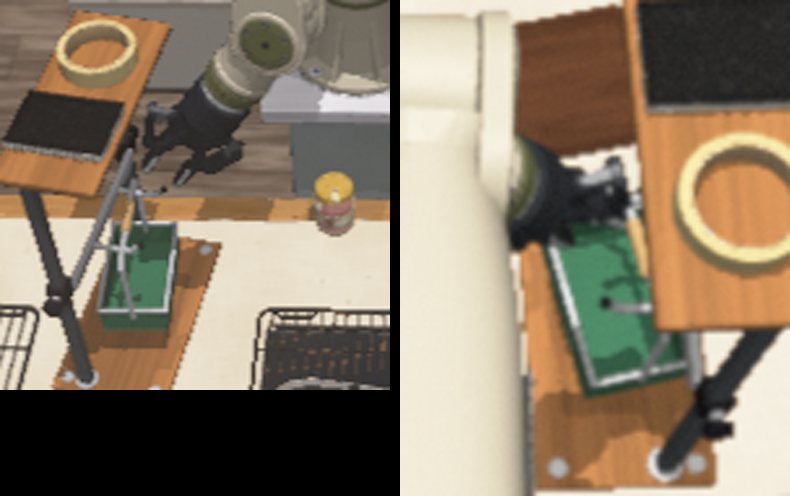

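```bash
python3 shot.py fin
python3 - <<'E'
from h import *
G=pickle.load(open("cam_fin.pkl","rb"));P=pickle.load(open("cam_out.pkl","rb"))
def green(G):
    h=cv2.cvtColor(G["side"]["pixels"],cv2.COLOR_RGB2HSV);m=cv2.inRange(h,(65,80,30),(90,255,200))
    m[:, 240:]=0;m[:200]=0;M=cv2.moments(m,True);return M["m10"]/M["m00"],M["m01"]/M["m00"],M["m00"]
print(green(P),green(G))
p=plane("side",188.8,231.5,.229)-O;print("grip stand",-p@f,p@e)
D0=D["side"]["pixels"].astype(int);
for n,(x,y,w,h) in {"jar":(258,212,22,32),"bell":(368,228,26,26)}.items():
    print(n,abs(D0[y:y+h,x:x+w]-G["side"]["pixels"][y:y+h,x:x+w]).mean())
cv2.imwrite("pics/fin_z.png",cv2.resize(G["side"]["pixels"][195:285,150:240,::-1],(590,590),interpolation=cv2.INTER_CUBIC))
E
```

```text
(195.05405405405406, 258.27413127413126, 259.0) (195.12692307692308, 258.28076923076924, 260.0)
grip stand -0.035667691048963834 -0.006406633564780406
jar 5.234375
bell 1.351577909270217
```

View pics/fin_z.png

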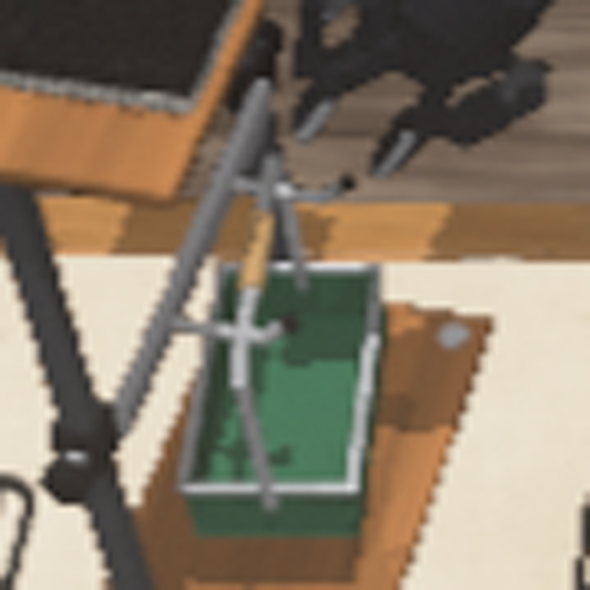

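The bar rests on both hooks, the tub is level and still (centroid shift under 0.1 px between pictures), the fingers are clear, and the jar and bell look unmoved.

```bash
python3 -c "
from workcell import env
print(env.hand_in())"
```

```text
the job is handed in; nothing more can be done
None
```

The caddy hangs by its handle on both hooks under the shelf, and I handed the job in at about 35 s. No verdict was reported.

**How it was done:** The moves cannot tilt the tool, so I leaned it back about 34° by repeatedly commanding poses just out of reach. I then gripped the handle, lifted the caddy, carried it over the hook tips and lowered it in small steps. I let go only when the hooks bore it, with about 9 N on them, then opened the fingers partway and backed out.

**Last checks:**
- **Position:** the grip sits at about x = -36 mm, y = -6 mm in the stand's frame. The height of about 229 mm comes from the arm's pose when it let go.
- **Hanging:** the caddy looks level, and it moved less than 0.1 pixel between the last two pictures.
- **Clear of the gripper:** the fingers were about 11 cm away and the wrist force was about zero.
- **Jar and bell:** both look unmoved in the pictures. The jar's patch of the image differs slightly from the start, which I take to be shadow but did not measure.

**What failed or disagreed:**
- **First grasp missed:** the fingers shut just short of the bar without moving the caddy. The real fingertips lie about 27 mm behind the reported tool point in every view, so I corrected for that and the second grasp held.
- **Alignment:** the caddy hangs turned about 11° from the stand. Its handle was about 2° off level while gripped.

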